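Hook and clamp the draw latch of a sealed toolbox

ROBOT

A 6-joint arm with a two-finger parallel gripper is mounted at the origin on the work surface. World frame = base frame: x ahead of the robot, y to its left, z up, the work surface at z = 0. Lengths are in m, angles in rad, forces in N, time in s.
With the tool pointing down it reaches from about 0.25 to 0.725 m from the base axis. Payload 4 kg.
Tool frame: the origin (TCP) lies on the centre line of the jaws, within the pads' length; the fingertips stand 17 mm ahead of it and the grasp point (between the pads) lies 2 mm behind it; z points along the fingers, y is the line along which they close (so a half turn about z gives the same grasp; the last joint's range is limited). The gripper opens to 85 mm and grips with 20 to 120 N. Pads are 22 mm wide; open, the fingers measure 114 mm over their backs; the gripper's body (76 mm by 85 mm) begins 54 mm behind the grasp point. The pads swing forward as they close: fully open they stand 13 mm farther back than shut.
Start: joints at [1.314, 0.241, 0.005, 1.335, 0, 1.571], TCP at [0.127, 0.484, 0.248] pointing down, gripper open.
Joint ranges: [-2.72, 2.72], [-1.05, 1.87], [-1.09, 1.28], [-1.99, 2.15], [-1.42, 1.44], [-3.14, 3.14]. Speed limits (rad/s): [2.79, 2.79, 3.14, 3.14, 3.14, 3.14].

INTERFACE

Orientations are given as a unit quaternion [x, y, z, w].
In Python, from workcell import bot, camera, get_calibration gives the robot as it stands.
- The arm moves only by the tool apply_moves, never from a script. Its argument "steps" is a list of rows, each a list of 3 entries, a list of its own where there are three numbers: the shift along the tool's x, y, z as a fraction of full scale, then the turn, a rotation vector about the tool's x, y, z as a fraction of full scale, then the opening, from 0 (shut) to 1 (fully open). A call has exactly 8 rows; each row shifts and turns the commanded pose from where the row before left it, along the tool's axes as they then stand; what a row does not reach is not made up. Full scale, the value 1, is 20 cm for a shift and pi rad for a turn. A row lasts 1/12 s, in which the tool goes at most 41.7 mm and 7.16 degrees, less where a joint would pass 70% of its speed; a pose out of reach is approached as far as the arm can. A call with a number of a shift or a turn outside -1 to 1 is refused whole. A call with a gripper value outside its range is refused whole. The fingers move at their own pace and stop on an object; the grip force is fixed at half the most. Time passes only in rows, so rows that do not move let the fingers close, or fill a call up. It gives the time, the measured TCP pose, the force, the opening and the grip force at its end, in the units of the state.
- bot.get_obs(): the state, without advancing time (a new reading comes with each control period).
- camera(name): name is "side" or "top"; returns (picture, depth): 400x640x3 uint8, red, green, blue; 400x640 float32, m along the optical axis (not along the pixel's ray), 0 where there is no reading.
- get_calibration(name): a dict with "fov_y" (degrees; the focal length in pixels is half the picture's height over the tangent of half this angle, whatever the lens; pixels are square), "cx", "cy" (the principal point, pixels), "rvec" (rotation vector, rad) and "tvec" (3), from world to camera coordinates, as OpenCV has them. Camera axes: x right, y down, z forward; pixel columns grow to the right and rows downward; lengths in m; the calibration is good to about 2 mm. A picture is of the moment at which its call begins. get_calibration takes no time and is no camera call.
- bot.job_done(): hands the job in; it is judged then, once.
The state is a dict: "clock": time; "joint_pos": joint angles; "joint_vel": joint speeds; "tau": joint torques, N m; "eef_pos": TCP position; "tool_rot": TCP orientation; "ft_force": force on the tool from outside, world axes, zero at the start; "ft_torque": the same for the moment, N m; "grip_width": finger opening in m; "grasp_force": force on a finger pad.
Only numpy, scipy, OpenCV 4.12 (cv2) and the standard library are available. Lean on these libraries where they do the work, as an engineer would, in place of code of your own. Each camera call takes 0.05 s, during which the arm holds its last target. There are 200 camera calls.

TASK

Close up the toolbox: hook the brass bail over the keeper on the lid, feeling for its back plate and pressing the bar right down behind the lip, and then push the lever down past centre until it is fully home on its stop and the lid is drawn down on its seal. Work by feel and do not force it: nothing on the toolbox should ever be pressed harder than about 20 N. Leave the tools and the other things lying around as they are.

Things in the scene. Friction and masses are not known exactly. Their poses are not given: they have to be found in the camera images.
- toolbox: Blue steel toolbox, loaded and too heavy to shift, 360 long x 190 deep x 165 mm high. Origin: centre of its underside on the bench; x along its length, z up; the front wall with the draw latch at mid-length is 95 mm away towards -y. The latch works in the plane x = 0. The lid overhangs 4 mm all round; a folded black handle (130 x 20 mm) on it tops at 178 mm, 10 mm behind the middle.
- lid (a joint): Lid, hinged along the rear top edge, rad, grows as it opens: about 0 = resting on its springy rubber seal, front edge 5 to 6 mm proud, as it starts; about -0.029 = drawn down by the latch. This takes about 50 N at the front edge, which the latch is there to give.
- lever_pivot (a point): Axis of the latch lever on the toolbox's front, along the toolbox's x: 28 mm out from the front wall, 85 mm above the bench.
- lever (a joint): Steel latch lever, 30 mm wide, 58 mm long, tip flared outward. Rad: 0 = home, hanging down on its solid stop; 1.57 = straight out; limit 2.5. Stiff pivot (0.12 Nm): stays where left, does not snap home. With the bail hooked the seal resists from about 1.1 on; the push near the tip peaks at 5 to 9 N near 0.7, fades at dead centre (0.05 to 0.27); then it must still be pressed onto the stop.
- lever_pad (a point): Point near the end of the lever's outer face (the face that looks away from the front wall when home; up when it sticks straight out), mid-width, 46 mm from the lever's pivot: the place to push. The outer face stands about 9 to 11 mm off the line from the pivot to the tip, which hangs plumb when home.
- bail (a joint): Brass strap bail pivoted on the lever, rad relative to the lever: 0 = about as when clamped, -3.05 = lying back against the lever. Its pivot line is 14 mm from the lever's pivot, towards the lever's tip. Stiff pivot (0.05 Nm): the bail stays where it is left and turns along with the lever unless something holds it.
- bail_bar (a point): Centre of the bail's crossbar: a square bar 6 x 6 mm, 54 mm long, along the toolbox's x, between two flat side straps (48 mm apart inside), so its ends overhang the keeper by 14 mm, 70 mm from the bail's pivot. At first it stands out over the bench, away from the front wall; pushed in along its arc it passes above the keeper's lip and meets the back plate.
- keeper_mark (a point): Nominal place of the hooked bar's centre, fixed on the lid: 12 mm out from its face, 25 mm below its top. The keeper here: a back plate 26 mm wide, up to 15 mm above the bar's seat, a solid floor 3 mm below the seated bar's centre, and 9 mm before the plate a lip, 3.5 mm thick, 2 mm high. It is packed out by hand with shims: all of it stands up to 5 mm further out or in than this mark.
- lever_stop (a point): Rubber-faced stop behind the lever, on the front wall. (Hooking, by feel: push the bar in until it meets the keeper's back plate, then press it down along the plate, behind the lip, to the floor. This takes 9 to 12 N, as it drives the lever down to 1.0 to 1.3 rad; left short, or caught on top of the lip 2 mm too high, the bail slips off later. Parts bend above 20 to 25 N.)
- hammer: Hammer lying on the bench behind the toolbox.
- screwdriver: Red-handled screwdriver lying on the bench in front of the toolbox.
- wrench: Steel wrench lying on the bench in front of the toolbox.
- spray_can: Spray can, green label, 60 mm across, 150 mm high, standing on the bench. Origin: centre of its underside.
- screw_jar: Jar with a yellow cap, 68 mm across, 95 mm high, standing on the bench. Origin: centre of its underside.
- tape_roll: Roll of tape, 84 mm across, 24 mm high, lying on the lid towards its +x end. Origin: centre of its underside.
- sanding_block: Cork sanding block, 110 x 65 x 32 mm, lying on the bench. Origin: centre of its underside.

How it is judged:
By the outcome, as a careful person would: the job done as asked, in the order asked, and still so for the second after the job is handed in, with the robot touching nothing.
It also fails if it takes over 62 s, if anything falls off the work surface, if the arm or the gripper's body presses on something with over 40 N, if the wrist force passes 120 N, or if a joint passes its speed limit or range.

## Working session

There is one attempt and no reset: what is moved stays moved. The work goes in short steps, Python scripts to look and compute and a tool call to move; the robot and the scene stay as the last step left them, time stands still between calls to the robot, and variables do not carry over. Pictures are saved under pics/ and viewed, at most 10 in all, crops included, and the job is handed in when it is done.

Besides the shell and the picture viewer there is one more tool, called after "Request:" in YAML: its name, and indented under it one key for each argument. apply_moves: Moves the arm, as the interface text tells. Its arguments: {"type":"object","properties":{"steps":{"type":"array"}},"required":["steps"]}

```bash
mkdir -p pics; ls
cat > h.py <<'E'
import numpy as np, cv2
from workcell import bot, camera, get_calibration
from scipy.spatial.transform import Rotation as R
def cal(n):
    c=get_calibration(n); f=200/np.tan(np.radians(c["fov_y"])/2)
    return f,c["cx"],c["cy"],R.from_rotvec(np.ravel(c["rvec"])).as_matrix(),np.ravel(c["tvec"]),c
def cloud(n,d):
    f,cx,cy,M,t,_=cal(n); v,u=np.mgrid[:400,:640]
    P=np.stack([(u-cx)/f*d,(v-cy)/f*d,d],-1)
    return (P-t)@M
def proj(n,p):
    f,cx,cy,M,t,_=cal(n); q=M@np.array(p)+t
    return f*q[0]/q[2]+cx,f*q[1]/q[2]+cy
E
python3 - <<'E'
from h import *
for n in("top","side"):
    p,d=camera(n); cv2.imwrite(f"pics/{n}0.png",p[:,:,::-1]); np.savez(f"{n}0.npz",p=p,d=d)
    c=cal(n); print(n,c[5], "campos",-c[3].T@c[4])
o=bot.get_obs(); print(o)
E
```

```text
pics
top {'fov_y': 49.71614255801126, 'cx': 323.2147053566146, 'cy': 204.85782841616094, 'rvec': array([ 2.11012504, -2.17568016,  0.14597807]), 'tvec': array([-0.01658009,  0.57530009,  1.37388109])} campos [ 0.37153454 -0.04211701  1.44186775]
side {'fov_y': 48.041595543538335, 'cx': 317.0554695863483, 'cy': 209.17660644126406, 'rvec': array([ 2.09047362, -0.4724762 ,  0.27962663]), 'tvec': array([-0.52434911,  0.20527368,  1.36227169])} campos [ 0.00444877 -1.16435165  0.9039518 ]
{'clock': 0.1, 'joint_pos': array([1.31399547e+00, 2.41327870e-01, 3.86957294e-03, 1.33521957e+00,
       8.47815002e-06, 1.57082966e+00]), 'joint_vel': array([-0.00046744, -0.00084709,  0.00445941,  0.00158902, -0.00100973,
       -0.0006067 ]), 'tau': array([ 4.22339899e-04, -3.73138726e+01,  2.53009307e+01,  1.08331480e-02,
        1.46803754e-04, -1.79673684e-06]), 'eef_pos': array([0.12685522, 0.48308556, 0.2475109 ]), 'tool_rot': array([ 1.28064376e-01,  9.91765411e-01, -9.32487320e-04, -1.24652581e-04]), 'ft_force': array([-0.14084889,  0.15776564, -0.93650714]), 'ft_torque': array([-0.04541618, -0.02318405,  0.06509176]), 'grasp_force': 0.0, 'grip_width': 0.08553128752703626}
```

View pics/top0.png

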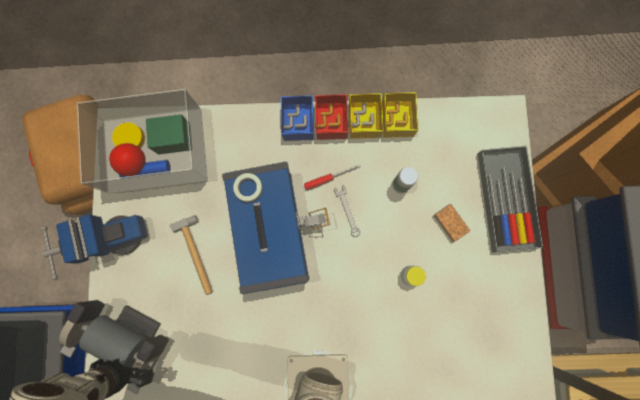

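View pics/side0.png

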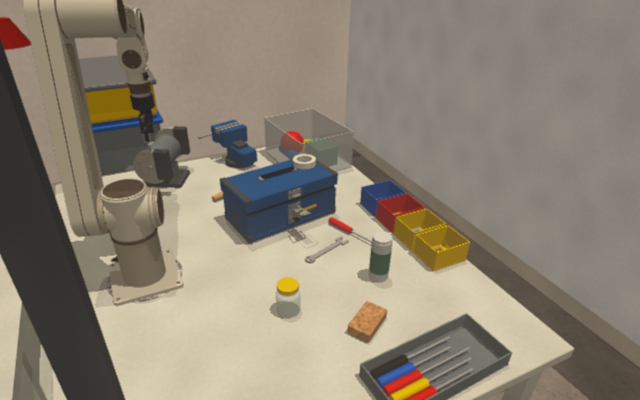

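Top: the toolbox is at about (265,228), front facing right (world -y), tape towards +x, and the latch at (312,222). Side: the latch is at about (298,212). Next I'll measure the box pose and the latch.

```bash
cat >> h.py <<'E'
def boxpose():
    z=np.load("box.npz"); return z["o"],z["yaw"]
def tobox(P):
    o,a=boxpose(); q=P-o; c,s=np.cos(a),np.sin(a)
    return np.stack([q[...,0]*c+q[...,1]*s,-q[...,0]*s+q[...,1]*c,q[...,2]],-1)
def toworld(q):
    o,a=boxpose(); q=np.array(q); c,s=np.cos(a),np.sin(a)
    return np.stack([q[...,0]*c-q[...,1]*s,q[...,0]*s+q[...,1]*c,q[...,2]],-1)+o
E
python3 - <<'E'
from h import *
z=np.load("top0.npz");p,d=z["p"],z["d"];W=cloud("top",d)
hsv=cv2.cvtColor(p,cv2.COLOR_RGB2HSV)
reg=np.zeros((400,640),bool);reg[150:305,215:340]=1
print("bench z",np.median(W[150:200,450:470,2]), "front bench",np.median(W[240:280,320:340,2]))
m=reg&(W[...,2]>.13)
lab=(m*255).astype(np.uint8)
cnt=max(cv2.findContours(lab,0,2)[0],key=cv2.contourArea)
print("lid z",np.percentile(W[m][:,2],[5,25,50,75,95]))
# rays on lid-plane z=.168
f,cx,cy,M,t,_=cal("top");C=-M.T@t
zl=np.median(W[m][:,2])
# lid top edges by color+height: cast contour
uv=cnt[:,0,:].astype(float)
r=np.c_[(uv[:,0]-cx)/f,(uv[:,1]-cy)/f,np.ones(len(uv))]@M
P=C+r*((0.168-C[2])/r[:,2])[:,None]
rect=cv2.minAreaRect(P[:,:2].astype(np.float32));print(rect,cv2.boxPoints(rect))
bl=reg&(W[...,2]>.13)
# side view: blue top 
big=cv2.resize(p[190:260,270:370],None,fx=8,fy=8,interpolation=cv2.INTER_CUBIC)
z2=np.load("side0.npz");big2=cv2.resize(z2["p"][170:260,260:360],None,fx=6,fy=6,interpolation=cv2.INTER_CUBIC)
cv2.imwrite("pics/t1.png",big[:,:,::-1]);cv2.imwrite("pics/s1.png",big2[:,:,::-1])
E
```

```text
bench z 0.0003473874859554793 front bench 0.0011259613395739666
lid z [0.16313049 0.16685154 0.16921976 0.17175255 0.18797538]
((0.5003356337547302, 0.13336503505706787), (0.36695823073387146, 0.21889111399650574), 8.640571594238281) [[ 0.30249637  0.21400335]
 [ 0.33538157 -0.00240342]
 [ 0.6981749   0.05272672]
 [ 0.6652897   0.26913348]]
```

View pics/t1.png

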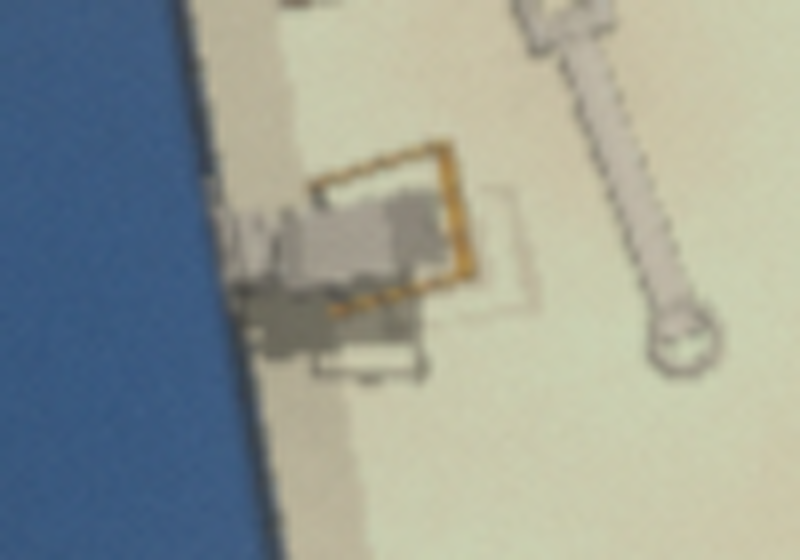

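View pics/s1.png

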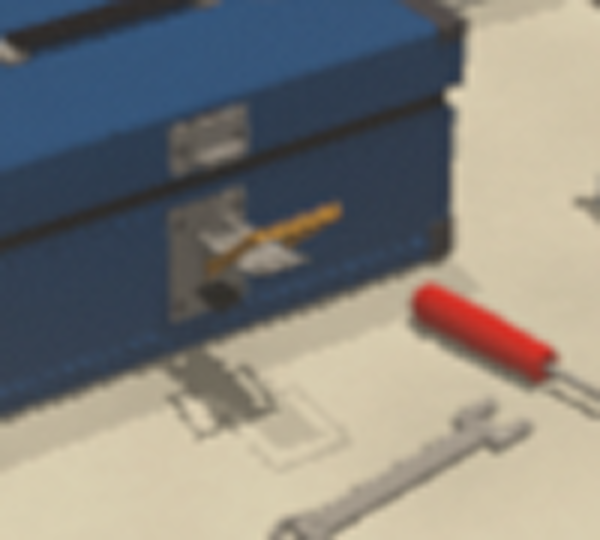

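Top crop: the brass bar runs from (447,145) to (470,270), i.e. pixel ~(327,216), with the grey lever beneath it. Side crop: keeper at (210,145), bar at ~(325,215), lever tip at ~(300,258). Next I'll fit the lid edges and triangulate.

Run:
```python
from h import *
z=np.load("top0.npz");p,d=z["p"],z["d"];W=cloud("top",d)
f,cx,cy,M,t,_=cal("top");C=-M.T@t
reg=np.zeros((400,640),bool);reg[150:305,215:340]=1
hsv=cv2.cvtColor(p,cv2.COLOR_RGB2HSV)
m=reg&(W[...,2]>.15)
cnt=max(cv2.findContours(m.astype(np.uint8),0,cv2.CHAIN_APPROX_NONE)[0],key=cv2.contourArea)
uv=cnt[:,0,:].astype(float)
# pixel-centre contour is half a pixel inside
def cast(uv,zz):
    uv=np.atleast_2d(uv);r=np.c_[(uv[:,0]-cx)/f,(uv[:,1]-cy)/f,np.ones(len(uv))]@M
    return C+r*((zz-C[2])/r[:,2])[:,None]
P=cast(uv,.168)[:,:2]
a=np.radians(8.64);o=np.array([.4995,.1375])
for it in range(4):
    c,s=np.cos(a),np.sin(a);q=(P-o)@np.array([[c,-s],[s,c]])
    res={}
    for nm,sel in dict(rear=(q[:,1]>.085)&(abs(q[:,0])<.16),front=(q[:,1]<-.08)&(abs(q[:,0])<.16)&(abs(q[:,0])>.035),xp=(q[:,0]>.165)&(abs(q[:,1])<.07),xm=(q[:,0]<-.165)&(abs(q[:,1])<.07)).items():
        l=cv2.fitLine(q[sel].astype(np.float32),cv2.DIST_HUBER,0,.001,.001).ravel()
        if nm in("rear","front"): sl=l[1]/l[0]; off=l[3]-sl*l[2]
        else: sl=l[0]/l[1]; off=l[2]-sl*l[3]
        res[nm]=(sl,off,sel.sum())
    da=(res["rear"][0]+res["front"][0])/2
    dy=(res["rear"][1]+res["front"][1])/2; dx=(res["xp"][1]+res["xm"][1])/2
    o=o+np.array([c*dx-s*dy,s*dx+c*dy]);a+=da
    print(np.degrees(a),o,{k:np.round(v,4) for k,v in res.items()})
np.savez("box.npz",o=np.r_[o,0],yaw=a)
# brass
def brass(n,reg):
    zz=np.load(n+"0.npz");h=cv2.cvtColor(zz["p"],cv2.COLOR_RGB2HSV)
    mm=(h[...,0]>10)&(h[...,0]<24)&(h[...,1]>120)
    k=np.zeros_like(mm);k[reg]=1;mm&=k;v,u=np.nonzero(mm);return np.c_[u,v],tobox(cloud(n,zz["d"])[mm])
np.set_printoptions(precision=3,suppress=True,linewidth=150)
for n,rg in(("top",np.s_[200:235,300:335]),("side",np.s_[195:225,290:325])):
    u,b=brass(n,rg);print(n,np.c_[u,b][np.argsort(b[:,1])][:45])
mw=toworld([0,-.111,.145]);print(mw,proj("top",mw),proj("side",mw))
# side view front wall & lid depth check
zz=np.load("side0.npz");B=tobox(cloud("side",zz["d"]));hh=cv2.cvtColor(zz["p"],cv2.COLOR_RGB2HSV)
blue=(hh[...,0]>95)&(hh[...,0]<125)&(hh[...,1]>100)&(abs(B[...,0])<.15)&(abs(B[...,0])>.04)
w=blue&(B[...,2]>.03)&(B[...,2]<.1)&(B[...,1]<-.06);print("wall y",np.median(B[w][:,1]))
w=blue&(B[...,2]>.14)&(B[...,2]<.158)&(B[...,1]<-.06);print("lid y",np.median(B[w][:,1]))
w=blue&(B[...,2]>.16)&(B[...,1]<-.06)&(B[...,1]>-.09);print("lid z",np.median(B[w][:,2]))
```

```text
8.645793831777317 [0.49879764 0.14102389] {'rear': array([2.000e-04, 1.009e-01, 1.060e+02]), 'front': array([ 0.    , -0.0937, 82.    ]), 'xp': array([-6.300e-03,  1.816e-01,  4.500e+01]), 'xm': array([ 1.700e-03, -1.819e-01,  4.800e+01])}
8.645793865336291 [0.49880693 0.14102529] {'rear': array([1.00e-04, 9.73e-02, 1.06e+02]), 'front': array([-1.00e-04, -9.73e-02,  8.20e+01]), 'xp': array([-6.800e-03,  1.818e-01,  4.500e+01]), 'xm': array([-4.000e-04, -1.817e-01,  4.800e+01])}
8.645793957050257 [0.49880693 0.14102529] {'rear': array([1.00e-04, 9.73e-02, 1.06e+02]), 'front': array([-1.00e-04, -9.73e-02,  8.20e+01]), 'xp': array([-6.800e-03,  1.817e-01,  4.500e+01]), 'xm': array([-4.000e-04, -1.817e-01,  4.800e+01])}
8.645793973308642 [0.49880693 0.14102529] {'rear': array([1.00e-04, 9.73e-02, 1.06e+02]), 'front': array([-1.00e-04, -9.73e-02,  8.20e+01]), 'xp': array([-6.800e-03,  1.817e-01,  4.500e+01]), 'xm': array([-4.000e-04, -1.817e-01,  4.800e+01])}
top [[327.    216.     -0.002  -0.188   0.142]
 [326.    211.      0.014  -0.188   0.139]
 [328.    222.     -0.02   -0.188   0.139
[... 2073 characters left out ...]
[297.    213.     -0.025  -0.16    0.109]
 [296.    214.     -0.026  -0.155   0.103]
 [296.    213.     -0.022  -0.149   0.102]
 [309.    209.      0.03   -0.148   0.099]
 [295.    214.     -0.025  -0.147   0.098]
 [308.    209.      0.027  -0.146   0.099]
 [307.    207.      0.053  -0.101   0.075]
 [304.    208.      0.042  -0.099   0.074]
 [315.    204.      0.089  -0.099   0.074]
 [310.    206.      0.068  -0.098   0.073]
 [313.    205.      0.082  -0.096   0.071]]
[0.515 0.031 0.145] (np.float64(301.8052724272861), np.float64(219.93996276693582)) (np.float64(295.4451981019861), np.float64(195.15018126446077))
wall y -0.7577285894314572
lid y -0.10040055508444551
lid z 0.17103132676193236
```

```bash
cat >> h.py <<'E'
def state(pr=True):
    o=bot.get_obs(); Rw=R.from_quat(o["tool_rot"]); q=tobox(o["eef_pos"]); a=boxpose()[1]
    Rb=R.from_rotvec([0,0,-a])*Rw; F=R.from_rotvec([0,0,-a]).apply(o["ft_force"])
    if pr: print("t",round(o["clock"],2),"tcp box",np.round(q,4),"axes x/z",np.round(Rb.as_matrix()[:,0],3),np.round(Rb.as_matrix()[:,2],3),"F box",np.round(F,1),"w",round(o["grip_width"],4),"j",np.round(o["joint_pos"],2))
    return q,Rb,F
def target(tilt): # tool x=+ybox, y=+xbox, z=down, then tilted about tool y
    return R.from_matrix(np.array([[0,1,0],[1,0,0],[0,0,-1.]]))*R.from_rotvec([0,np.radians(tilt),0])
def plan(q1,tilt,n):
    q,Rb,_=state(); T=target(tilt); rv=(Rb.inv()*T).as_rotvec(); d=(np.array(q1)-q)/n
    for i in range(n):
        Ri=Rb*R.from_rotvec(rv*i/n)
        print([np.round(Ri.inv().apply(d)/.2,3).tolist(),np.round(rv/n/np.pi,4).tolist()])
    print("step mm",np.linalg.norm(d)*1e3,"deg",np.degrees(np.linalg.norm(rv))/n)
E
python3 -c "
from h import *
plan([0,-.235,.225],0,16)"
```

```text
t 0.1 tcp box [-0.3163  0.3941  0.2475] axes x/z [-0.918  0.397  0.   ] [-0.001 -0.002 -1.   ] F box [-0.1  0.2 -0.9] w 0.0855 j [1.31 0.24 0.   1.34 0.   1.57]
[[-0.169, -0.141, 0.007], [-0.0, 0.0, 0.0231]]
[[-0.179, -0.129, 0.007], [-0.0, 0.0, 0.0231]]
[[-0.187, -0.115, 0.007], [-0.0, 0.0, 0.0231]]
[[-0.195, -0.101, 0.007], [-0.0, 0.0, 0.0231]]
[[-0.202, -0.087, 0.007], [-0.0, 0.0, 0.0231]]
[[-0.208, -0.072, 0.007], [-0.0, 0.0, 0.0231]]
[[-0.213, -0.057, 0.007], [-0.0, 0.0, 0.0231]]
[[-0.216, -0.041, 0.007], [-0.0, 0.0, 0.0231]]
[[-0.219, -0.025, 0.007], [-0.0, 0.0, 0.0231]]
[[-0.22, -0.009, 0.007], [-0.0, 0.0, 0.0231]]
[[-0.22, 0.007, 0.007], [-0.0, 0.0, 0.0231]]
[[-0.219, 0.023, 0.007], [-0.0, 0.0, 0.0231]]
[[-0.217, 0.038, 0.007], [-0.0, 0.0, 0.0231]]
[[-0.213, 0.054, 0.007], [-0.0, 0.0, 0.0231]]
[[-0.209, 0.069, 0.007], [-0.0, 0.0, 0.0231]]
[[-0.203, 0.084, 0.007], [-0.0, 0.0, 0.0231]]
step mm 44.03061746481212 deg 4.164923002199281
```

Request:
apply_moves:
  steps:
    - [[-0.16,-0.13,0],[0,0,0.0231],0.42]
    - [[-0.17,-0.12,0],[0,0,0.0231],0.42]
    - [[-0.175,-0.108,0],[0,0,0.0231],0.42]
    - [[-0.183,-0.095,0],[0,0,0.0231],0.42]
    - [[-0.19,-0.082,0],[0,0,0.0231],0.42]
    - [[-0.195,-0.068,0],[0,0,0.0231],0.42]
    - [[-0.2,-0.054,0],[0,0,0.0231],0.42]
    - [[-0.203,-0.038,0],[0,0,0.0231],0.42]

```text
clock: 0.77
eef_pos: [0.3194, 0.2126, 0.2482]
tool_rot: [0.408, 0.913, -0.0, -0.0]
ft_force: [0.4, 0.5, -1.0]
grip_width: 0.0358
grasp_force: 0.0
```

Request:
apply_moves:
  steps:
    - [[-0.205,-0.023,0],[0,0,0.0231],0.42]
    - [[-0.206,-0.009,0],[0,0,0.0231],0.42]
    - [[-0.206,0.007,0],[0,0,0.0231],0.42]
    - [[-0.205,0.022,0],[0,0,0.0231],0.42]
    - [[-0.203,0.036,0.01],[0,0,0.0231],0.42]
    - [[-0.2,0.05,0.015],[0,0,0.0231],0.42]
    - [[-0.195,0.065,0.02],[0,0,0.0231],0.42]
    - [[-0.19,0.08,0.02],[0,0,0.0231],0.42]

```text
clock: 1.43
eef_pos: [0.5113, -0.0559, 0.2348]
tool_rot: [0.653, 0.758, -0.0, -0.0]
ft_force: [1.1, 0.7, 0.4]
grip_width: 0.036
grasp_force: 0.0
```

```bash
python3 -c "
from h import *
plan([0,-.216,.144],0,6)"
```

```text
t 1.43 tcp box [-0.0173 -0.1966  0.2348] axes x/z [0.002 1.    0.   ] [-0.  0. -1.] F box [1.2 0.5 0.4] w 0.036 j [-0.11  0.28  0.02  1.31  0.    1.31]
[[-0.016, 0.014, 0.076], [-0.0, -0.0, -0.0001]]
[[-0.016, 0.014, 0.076], [-0.0, -0.0, -0.0001]]
[[-0.016, 0.014, 0.076], [-0.0, -0.0, -0.0001]]
[[-0.016, 0.014, 0.076], [-0.0, -0.0, -0.0001]]
[[-0.016, 0.014, 0.076], [-0.0, -0.0, -0.0001]]
[[-0.016, 0.014, 0.076], [-0.0, -0.0, -0.0001]]
step mm 15.74397223501526 deg 0.02146364261303997
```

Request:
apply_moves:
  steps:
    - [[-0.05,0.043,0],[0,0,0],0.42]
    - [[-0.05,0.043,0.05],[0,0,0],0.42]
    - [[0,0,0.1],[0,0,0],0.42]
    - [[0,0,0.1],[0,0,0],0.42]
    - [[0,0,0.1],[0,0,0],0.42]
    - [[0,0,0.1],[0,0,0],0.42]
    - [[0,0,0],[0,0,0],0.42]
    - [[0,0,0],[0,0,0],0.42]

```text
clock: 2.1
eef_pos: [0.5295, -0.0709, 0.1441]
tool_rot: [0.651, 0.759, -0.001, -0.002]
ft_force: [-0.5, -0.3, 1.2]
grip_width: 0.036
grasp_force: 0.0
```

```bash
python3 -c "
from h import *
state()
a,_=camera('top');b,_=camera('side')
A=cv2.resize(a[180:260,270:370],(500,400),interpolation=2);B=cv2.resize(b[150:250,250:350],(400,400),interpolation=2)
cv2.imwrite('pics/c1.png',np.hstack([A,B])[:,:,::-1][:,:800]) if 0 else cv2.imwrite('pics/c1.png',cv2.resize(np.hstack([A,B]),(800,356))[:,:,::-1])"
```

```text
t 2.1 tcp box [-0.0015 -0.2141  0.1441] axes x/z [-0.002  1.     0.001] [-0.004  0.001 -1.   ] F box [-0.5 -0.2  1.2] w 0.036 j [-0.13  0.38 -0.08  1.11 -0.    1.29]
```

View pics/c1.png

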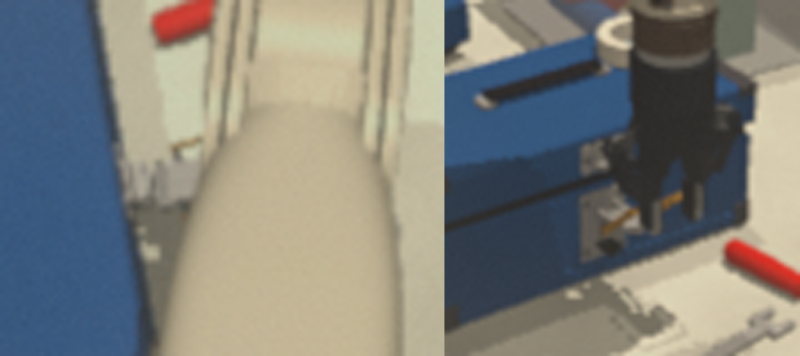

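Side half: the fingers straddle in front of the brass bar at about (665,200), just below bar level. Pushing in now.

Request:
apply_moves:
  steps:
    - [[0.04,0.007,0],[0,0,0],0.42]
    - [[0.04,0,0],[0,0,0],0.42]
    - [[0.04,0,0],[0,0,0],0.42]
    - [[0.04,0,-0.016],[0,0,0],0.42]
    - [[0.04,0,-0.016],[0,0,0],0.42]
    - [[0.04,0,-0.016],[0,0,0],0.42]
    - [[0.04,0,-0.016],[0,0,0],0.42]
    - [[0.04,0,-0.016],[0,0,0],0.42]

```text
clock: 2.87
eef_pos: [0.5218, -0.0063, 0.1614]
tool_rot: [0.651, 0.759, -0.0, -0.001]
ft_force: [-0.2, -1.4, -0.2]
grip_width: 0.0357
grasp_force: 0.4
```

```bash
python3 -c "
from h import *
state()"
```

```text
t 2.87 tcp box [ 0.0005 -0.1491  0.1614] axes x/z [-0.003  1.     0.001] [-0.001  0.001 -1.   ] F box [-0.4 -1.3 -0.2] w 0.0357 j [-0.01  0.34 -0.09  1.14  0.    1.41]
```

Request:
apply_moves:
  steps:
    - [[0.012,0,0],[0,0,0],0.42]
    - [[0.012,0,0],[0,0,0],0.42]
    - [[0.012,0,0],[0,0,0],0.42]
    - [[0.012,0,0],[0,0,0],0.42]
    - [[0.012,0,0],[0,0,0],0.42]
    - [[0.012,0,0],[0,0,0],0.42]
    - [[0.005,0,0],[0,0,0],0.42]
    - [[0,0,0],[0,0,0],0.42]

```text
clock: 3.53
eef_pos: [0.5199, 0.0078, 0.1611]
tool_rot: [0.651, 0.759, -0.0, -0.0]
ft_force: [0.1, -0.4, -1.5]
grip_width: 0.0359
grasp_force: 0.2
```

```bash
python3 -c "
from h import *
state()"
```

```text
t 3.53 tcp box [ 0.0009 -0.1348  0.1611] axes x/z [-0.002  1.     0.   ] [-0.  0. -1.] F box [ 0.1 -0.4 -1.5] w 0.0359 j [ 0.01  0.33 -0.1   1.14  0.    1.43]
```

Request:
apply_moves:
  steps:
    - [[0.003,0,0],[0,0,0],0.42]
    - [[0.003,0,0],[0,0,0],0.42]
    - [[0.003,0,0],[0,0,0],0.42]
    - [[0.003,0,0],[0,0,0],0.42]
    - [[0.003,0,0],[0,0,0],0.42]
    - [[0.003,0,0],[0,0,0],0.42]
    - [[0,0,0],[0,0,0],0.42]
    - [[0,0,0],[0,0,0],0.42]

```text
clock: 4.2
eef_pos: [0.5195, 0.0113, 0.1613]
tool_rot: [0.651, 0.759, 0.0, -0.0]
ft_force: [0.0, -0.2, 0.2]
grip_width: 0.036
grasp_force: 0.3
```

```bash
python3 -c "
from h import *
state()"
```

```text
t 4.2 tcp box [ 0.001  -0.1314  0.1613] axes x/z [-0.002  1.     0.   ] [ 0.  0. -1.] F box [-0.  -0.2  0.2] w 0.036 j [ 0.02  0.33 -0.1   1.14  0.    1.44]
```

Request:
apply_moves:
  steps:
    - [[0.003,0,0],[0,0,0],0.42]
    - [[0.003,0,0],[0,0,0],0.42]
    - [[0.003,0,0],[0,0,0],0.42]
    - [[0.003,0,0],[0,0,0],0.42]
    - [[0.003,0,0],[0,0,0],0.42]
    - [[0,0,0],[0,0,0],0.42]
    - [[0,0,0],[0,0,0],0.42]
    - [[0,0,0],[0,0,0],0.42]

```text
clock: 4.87
eef_pos: [0.5191, 0.0143, 0.1613]
tool_rot: [0.651, 0.759, 0.0, -0.0]
ft_force: [0.8, -0.5, -0.4]
grip_width: 0.0359
grasp_force: 0.2
```

```bash
python3 -c "
from h import *
state()"
```

```text
t 4.87 tcp box [ 0.001  -0.1283  0.1613] axes x/z [-0.002  1.     0.   ] [ 0.  0. -1.] F box [ 0.8 -0.6 -0.4] w 0.0359 j [ 0.03  0.33 -0.1   1.14  0.    1.45]
```

Request:
apply_moves:
  steps:
    - [[0.003,0,0],[0,0,0],0.42]
    - [[0.003,0,0],[0,0,0],0.42]
    - [[0.003,0,0],[0,0,0],0.42]
    - [[0.003,0,0],[0,0,0],0.42]
    - [[0.003,0,0],[0,0,0],0.42]
    - [[0,0,0],[0,0,0],0.42]
    - [[0,0,0],[0,0,0],0.42]
    - [[0,0,0],[0,0,0],0.42]

```text
clock: 5.53
eef_pos: [0.5186, 0.0173, 0.1613]
tool_rot: [0.651, 0.759, 0.0, -0.0]
ft_force: [-0.2, -0.9, 0.5]
grip_width: 0.0357
grasp_force: 0.2
```

```bash
python3 -c "
from h import *
state()
b,_=camera('side');a,_=camera('top')
A=cv2.resize(a[180:260,260:360],(500,400),interpolation=2);B=cv2.resize(b[160:240,260:340],(400,400),interpolation=2)
cv2.imwrite('pics/c2.png',cv2.resize(np.hstack([A,B]),(800,356))[:,:,::-1])"
```

```text
t 5.53 tcp box [ 0.001  -0.1253  0.1613] axes x/z [-0.002  1.     0.   ] [ 0.  0. -1.] F box [-0.3 -0.9  0.5] w 0.0357 j [ 0.03  0.33 -0.1   1.14  0.    1.45]
```

View pics/c2.png

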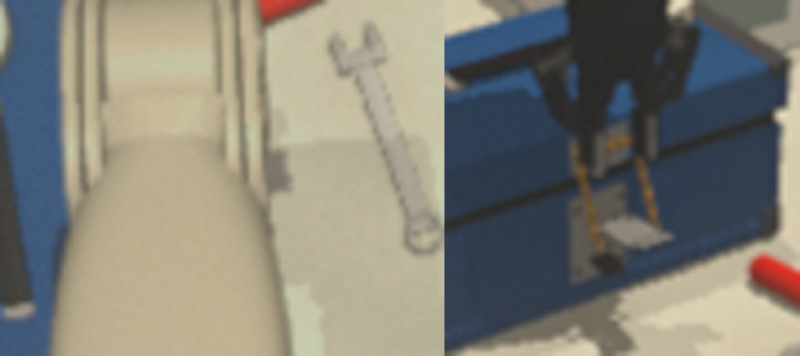

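Side half: the bail is now nearly upright, with the bar at (620,140) between the fingers near the keeper and the straps running down to the lever. No plate contact yet.

Request:
apply_moves:
  steps:
    - [[0.003,0,0],[0,0,0],0.42]
    - [[0.003,0,0],[0,0,0],0.42]
    - [[0.003,0,0],[0,0,0],0.42]
    - [[0.003,0,0],[0,0,0],0.42]
    - [[0,0,0],[0,0,0],0.42]
    - [[0,0,0],[0,0,0],0.42]
    - [[0,0,0],[0,0,0],0.42]
    - [[0,0,0],[0,0,0],0.42]

```text
clock: 6.3
eef_pos: [0.5183, 0.0196, 0.1613]
tool_rot: [0.651, 0.759, 0.0, -0.0]
ft_force: [0.7, -0.2, -0.4]
grip_width: 0.0358
grasp_force: 0.2
```

```bash
python3 -c "
from h import *
state()"
```

```text
t 6.3 tcp box [ 0.001  -0.123   0.1613] axes x/z [-0.002  1.     0.   ] [ 0.  0. -1.] F box [ 0.7 -0.3 -0.4] w 0.0358 j [ 0.04  0.33 -0.1   1.13  0.    1.46]
```

Request:
apply_moves:
  steps:
    - [[0.003,0,0],[0,0,0],0.42]
    - [[0.003,0,0],[0,0,0],0.42]
    - [[0.003,0,0],[0,0,0],0.42]
    - [[0.003,0,0],[0,0,0],0.42]
    - [[0,0,0],[0,0,0],0.42]
    - [[0,0,0],[0,0,0],0.42]
    - [[0,0,0],[0,0,0],0.42]
    - [[0,0,0],[0,0,0],0.42]

```text
clock: 6.97
eef_pos: [0.5181, 0.0207, 0.1613]
tool_rot: [0.652, 0.759, -0.001, 0.001]
ft_force: [0.9, -5.9, -0.8]
grip_width: 0.0356
grasp_force: 2.3
```

```bash
python3 -c "
from h import *
state()"
```

```text
t 6.97 tcp box [ 0.0009 -0.1219  0.1613] axes x/z [-0.001  1.    -0.003] [-0.    -0.003 -1.   ] F box [ 0.  -6.  -0.8] w 0.0356 j [ 0.04  0.33 -0.11  1.13 -0.    1.46]
```

Back plate felt at TCP y = -0.122 (6 N). I'll back off, rise, and come over the bar.

Request:
apply_moves:
  steps:
    - [[-0.02,0,0],[0,0,0],0.42]
    - [[-0.02,0,0],[0,0,0],0.42]
    - [[0,0,-0.06],[0,0,0],0.42]
    - [[0,0,-0.05],[0,0,0],0.42]
    - [[0.03,0,0],[0,0,0],0.42]
    - [[0.04,0,0],[0,0,0],0.42]
    - [[0,0,0],[0,0,0],0.42]
    - [[0,0,0],[0,0,0],0.42]

```text
clock: 7.63
eef_pos: [0.5165, 0.0287, 0.1829]
tool_rot: [0.65, 0.76, -0.0, -0.0]
ft_force: [-0.4, 0.8, -0.4]
grip_width: 0.0364
grasp_force: 0.0
```

```bash
python3 -c "
from h import *
state()
b,d=camera('side');a,_=camera('top')
h=cv2.cvtColor(b,cv2.COLOR_RGB2HSV);m=(h[...,0]>10)&(h[...,0]<24)&(h[...,1]>120);B=tobox(cloud('side',d));m&=(abs(B[...,0])<.03)&(B[...,1]<-.09)&(B[...,1]>-.2)&(B[...,2]>.05)
q=B[m];print(np.round(q[np.argsort(-q[:,2])][:14],3))
A=cv2.resize(a[180:260,260:360],(500,400),interpolation=2);B=cv2.resize(b[160:240,260:340],(400,400),interpolation=2)
cv2.imwrite('pics/c3.png',cv2.resize(B,(600,600),interpolation=2)[:,:,::-1])"
```

```text
t 7.63 tcp box [ 0.0006 -0.1137  0.1829] axes x/z [-0.004  1.     0.   ] [-0.001  0.    -1.   ] F box [-0.2  0.8 -0.4] w 0.0364 j [ 0.06  0.31 -0.07  1.19  0.    1.47]
[[ 0.023 -0.145  0.354]
 [-0.013 -0.11   0.157]
 [ 0.002 -0.111  0.156]
 [-0.007 -0.113  0.156]
 [-0.016 -0.115  0.156]
 [-0.018 -0.112  0.156]
 [ 0.009 -0.113  0.156]
 [-0.021 -0.11   0.156]
 [ 0.021 -0.113  0.156]
 [ 0.006 -0.111  0.155]
 [ 0.018 -0.111  0.155]
 [-0.008 -0.108  0.155]
 [-0.023 -0.114  0.154]
 [-0.001 -0.111  0.154]]
```

View pics/c3.png

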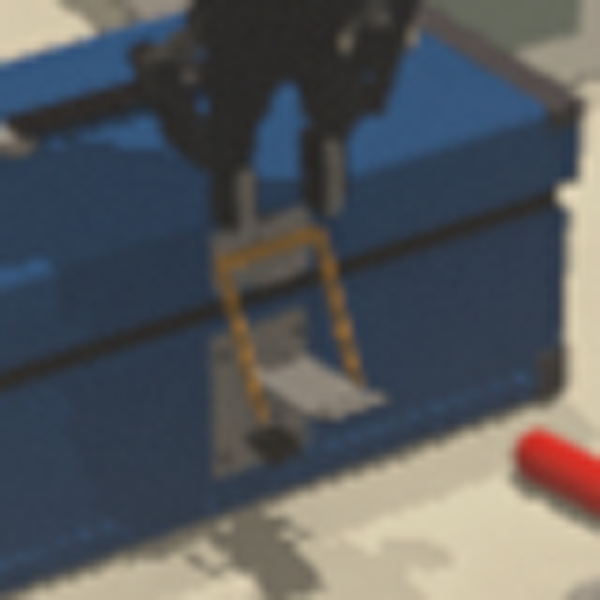

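The bar is at (270,245) on the keeper plate, with both fingertips just above its ends. Pressing down.

Request:
apply_moves:
  steps:
    - [[0,0,0.02],[0,0,0],0.42]
    - [[0,0,0.015],[0,0,0],0.42]
    - [[0,0,0.005],[0,0,0],0.42]
    - [[0,0,0.003],[0,0,0],0.42]
    - [[0,0,0.003],[0,0,0],0.42]
    - [[0,0,0.003],[0,0,0],0.42]
    - [[0,0,0],[0,0,0],0.42]
    - [[0,0,0],[0,0,0],0.42]

```text
clock: 8.4
eef_pos: [0.517, 0.0278, 0.1735]
tool_rot: [0.651, 0.759, 0.0, 0.0]
ft_force: [0.4, 0.4, 0.2]
grip_width: 0.0359
grasp_force: 0.0
```

```bash
python3 -c "
from h import *
state()"
```

```text
t 8.4 tcp box [ 0.001  -0.1147  0.1735] axes x/z [-0.002  1.    -0.   ] [ 0. -0. -1.] F box [0.5 0.3 0.2] w 0.0359 j [ 0.05  0.32 -0.09  1.16 -0.    1.47]
```

Request:
apply_moves:
  steps:
    - [[0,0,0.004],[0,0,0],0.42]
    - [[0,0,0.003],[0,0,0],0.42]
    - [[0,0,0.003],[0,0,0],0.42]
    - [[0,0,0.003],[0,0,0],0.42]
    - [[0,0,0.003],[0,0,0],0.42]
    - [[0,0,0],[0,0,0],0.42]
    - [[0,0,0],[0,0,0],0.42]
    - [[0,0,0],[0,0,0],0.42]

```text
clock: 9.07
eef_pos: [0.5171, 0.0279, 0.1705]
tool_rot: [0.651, 0.759, 0.0, 0.0]
ft_force: [-0.6, 0.5, 1.2]
grip_width: 0.0359
grasp_force: 0.8
```

```bash
python3 -c "
from h import *
state()"
```

```text
t 9.07 tcp box [ 0.0011 -0.1146  0.1705] axes x/z [-0.002  1.    -0.   ] [ 0. -0. -1.] F box [-0.5  0.6  1.2] w 0.0359 j [ 0.05  0.32 -0.09  1.16  0.    1.47]
```

Request:
apply_moves:
  steps:
    - [[0,0,0.002],[0,0,0],0.42]
    - [[0,0,0.002],[0,0,0],0.42]
    - [[0,0,0.002],[0,0,0],0.42]
    - [[0,0,0.002],[0,0,0],0.42]
    - [[0,0,0.002],[0,0,0],0.42]
    - [[0,0,0],[0,0,0],0.42]
    - [[0,0,0],[0,0,0],0.42]
    - [[0,0,0],[0,0,0],0.42]

```text
clock: 9.73
eef_pos: [0.5174, 0.028, 0.17]
tool_rot: [0.651, 0.759, 0.001, 0.001]
ft_force: [-2.5, 0.1, 10.0]
grip_width: 0.036
grasp_force: 5.0
```

```bash
python3 -c "
from h import *
state()"
```

```text
t 9.73 tcp box [ 0.0013 -0.1146  0.17  ] axes x/z [-0.002  1.     0.   ] [ 0.002  0.    -1.   ] F box [-2.5  0.5 10. ] w 0.036 j [ 0.05  0.32 -0.09  1.15  0.    1.47]
```

Request:
apply_moves:
  steps:
    - [[0,0,0.002],[0,0,0],0.42]
    - [[0,0,0.002],[0,0,0],0.42]
    - [[0,0,0],[0,0,0],0.42]
    - [[0,0,0],[0,0,0],0.42]
    - [[0,0,0],[0,0,0],0.42]
    - [[0,0,0],[0,0,0],0.42]
    - [[0,0,0],[0,0,0],0.42]
    - [[0,0,0],[0,0,0],0.42]

```text
clock: 10.4
eef_pos: [0.5175, 0.028, 0.1695]
tool_rot: [0.651, 0.759, 0.001, 0.001]
ft_force: [-3.7, -0.1, 12.4]
grip_width: 0.0361
grasp_force: 5.8
```

```bash
python3 -c "
from h import *
state()"
```

```text
t 10.4 tcp box [ 0.0015 -0.1146  0.1695] axes x/z [-0.002  1.    -0.   ] [ 0.003 -0.    -1.   ] F box [-3.7  0.4 12.4] w 0.0361 j [ 0.05  0.32 -0.09  1.15  0.    1.47]
```

Request:
apply_moves:
  steps:
    - [[0,0,0.002],[0,0,0],0.42]
    - [[0,0,0.002],[0,0,0],0.42]
    - [[0,0,0],[0,0,0],0.42]
    - [[0,0,0],[0,0,0],0.42]
    - [[0,0,0],[0,0,0],0.42]
    - [[0,0,0],[0,0,0],0.42]
    - [[0,0,0],[0,0,0],0.42]
    - [[0,0,0],[0,0,0],0.42]

```text
clock: 11.07
eef_pos: [0.5175, 0.0279, 0.1688]
tool_rot: [0.651, 0.759, 0.001, 0.001]
ft_force: [-3.0, -0.7, 12.1]
grip_width: 0.0357
grasp_force: 6.1
```

```bash
python3 -c "
from h import *
state()"
```

```text
t 11.07 tcp box [ 0.0015 -0.1146  0.1688] axes x/z [-0.002  1.    -0.   ] [ 0.003 -0.    -1.   ] F box [-3.1 -0.2 12.1] w 0.0357 j [ 0.05  0.32 -0.1   1.15  0.    1.47]
```

Request:
apply_moves:
  steps:
    - [[0,0,0.002],[0,0,0],0.42]
    - [[0,0,0.002],[0,0,0],0.42]
    - [[0,0,0.002],[0,0,0],0.42]
    - [[0,0,0.002],[0,0,0],0.42]
    - [[0,0,0],[0,0,0],0.42]
    - [[0,0,0],[0,0,0],0.42]
    - [[0,0,0],[0,0,0],0.42]
    - [[0,0,0],[0,0,0],0.42]

```text
clock: 11.73
eef_pos: [0.5175, 0.0279, 0.1673]
tool_rot: [0.651, 0.759, 0.001, 0.001]
ft_force: [-3.1, 0.3, 12.1]
grip_width: 0.0358
grasp_force: 6.3
```

```bash
python3 -c "
from h import *
state()"
```

```text
t 11.73 tcp box [ 0.0015 -0.1146  0.1673] axes x/z [-0.002  1.    -0.   ] [ 0.003 -0.    -1.   ] F box [-3.   0.8 12.1] w 0.0358 j [ 0.05  0.32 -0.1   1.15  0.    1.47]
```

Request:
apply_moves:
  steps:
    - [[0,0,0.002],[0,0,0],0.42]
    - [[0,0,0.002],[0,0,0],0.42]
    - [[0,0,0.002],[0,0,0],0.42]
    - [[0,0,0.002],[0,0,0],0.42]
    - [[0,0,0],[0,0,0],0.42]
    - [[0,0,0],[0,0,0],0.42]
    - [[0,0,0],[0,0,0],0.42]
    - [[0,0,0],[0,0,0],0.42]

```text
clock: 12.4
eef_pos: [0.5175, 0.0279, 0.1658]
tool_rot: [0.651, 0.759, 0.001, 0.001]
ft_force: [-3.5, 0.2, 13.8]
grip_width: 0.0359
grasp_force: 6.6
```

```bash
python3 -c "
from h import *
state()"
```

```text
t 12.4 tcp box [ 0.0015 -0.1147  0.1658] axes x/z [-0.002  1.    -0.   ] [ 0.003 -0.    -1.   ] F box [-3.4  0.7 13.8] w 0.0359 j [ 0.05  0.32 -0.1   1.14  0.    1.47]
```

Request:
apply_moves:
  steps:
    - [[0,0,0.002],[0,0,0],0.42]
    - [[0,0,0.002],[0,0,0],0.42]
    - [[0,0,0],[0,0,0],0.42]
    - [[0,0,0],[0,0,0],0.42]
    - [[0,0,0],[0,0,0],0.42]
    - [[0,0,0],[0,0,0],0.42]
    - [[0,0,0],[0,0,0],0.42]
    - [[0,0,0],[0,0,0],0.42]

```text
clock: 13.07
eef_pos: [0.5175, 0.0279, 0.1651]
tool_rot: [0.651, 0.759, 0.001, 0.001]
ft_force: [-4.1, -1.1, 14.1]
grip_width: 0.036
grasp_force: 7.0
```

```bash
python3 -c "
from h import *
state()"
```

```text
t 13.07 tcp box [ 0.0015 -0.1147  0.1651] axes x/z [-0.002  1.    -0.   ] [ 0.003 -0.    -1.   ] F box [-4.2 -0.5 14.1] w 0.036 j [ 0.05  0.33 -0.1   1.14 -0.    1.47]
```

Request:
apply_moves:
  steps:
    - [[0,0,0.002],[0,0,0],0.42]
    - [[0,0,0.002],[0,0,0],0.42]
    - [[0,0,0],[0,0,0],0.42]
    - [[0,0,0],[0,0,0],0.42]
    - [[0,0,0],[0,0,0],0.42]
    - [[0,0,0],[0,0,0],0.42]
    - [[0,0,0],[0,0,0],0.42]
    - [[0,0,0],[0,0,0],0.42]

```text
clock: 13.73
eef_pos: [0.5176, 0.0278, 0.1647]
tool_rot: [0.651, 0.759, 0.001, 0.001]
ft_force: [-4.6, -0.8, 16.1]
grip_width: 0.0361
grasp_force: 8.0
```

```bash
python3 -c "
from h import *
state()"
```

```text
t 13.73 tcp box [ 0.0016 -0.1147  0.1647] axes x/z [-0.002  1.    -0.   ] [ 0.003 -0.    -1.   ] F box [-4.6 -0.1 16.1] w 0.0361 j [ 0.05  0.33 -0.1   1.14 -0.    1.47]
```

Request:
apply_moves:
  steps:
    - [[0,0,0.002],[0,0,0],0.42]
    - [[0,0,0],[0,0,0],0.42]
    - [[0,0,0],[0,0,0],0.42]
    - [[0,0,0],[0,0,0],0.42]
    - [[0,0,0],[0,0,0],0.42]
    - [[0,0,0],[0,0,0],0.42]
    - [[0,0,0],[0,0,0],0.42]
    - [[0,0,0],[0,0,0],0.42]

```text
clock: 14.4
eef_pos: [0.5176, 0.0278, 0.1645]
tool_rot: [0.651, 0.759, 0.001, 0.001]
ft_force: [-4.2, -0.6, 18.1]
grip_width: 0.0359
grasp_force: 8.5
```

```bash
python3 -c "
from h import *
state()
z0=np.load('side0.npz')
b,d=camera('side')
h=cv2.cvtColor(b,cv2.COLOR_RGB2HSV);m=(h[...,0]>10)&(h[...,0]<24)&(h[...,1]>120);B=tobox(cloud('side',d));m&=(abs(B[...,0])<.03)&(B[...,1]<-.09)&(B[...,1]>-.2)&(B[...,2]>.05)&(B[...,2]<.2)
q=B[m];print(np.round(q[np.argsort(-q[:,2])][:14],3))
cv2.imwrite('pics/c4.png',cv2.resize(b[165:225,270:330],(600,600),interpolation=2)[:,:,::-1])"
```

```text
t 14.4 tcp box [ 0.0016 -0.1148  0.1645] axes x/z [-0.002  1.    -0.   ] [ 0.003 -0.    -1.   ] F box [-4.3  0.  18.1] w 0.0359 j [ 0.05  0.33 -0.1   1.14 -0.    1.47]
[[ 0.003 -0.115  0.151]
 [ 0.022 -0.111  0.15 ]
 [ 0.007 -0.109  0.15 ]
 [ 0.019 -0.109  0.15 ]
 [-0.002 -0.111  0.15 ]
 [ 0.01  -0.111  0.15 ]
 [-0.025 -0.11   0.149]
 [ 0.002 -0.111  0.149]
 [ 0.014 -0.111  0.149]
 [ 0.018 -0.105  0.148]
 [-0.021 -0.11   0.148]
 [-0.023 -0.114  0.147]
 [-0.026 -0.112  0.146]
 [ 0.02  -0.108  0.146]]
```

View pics/c4.png

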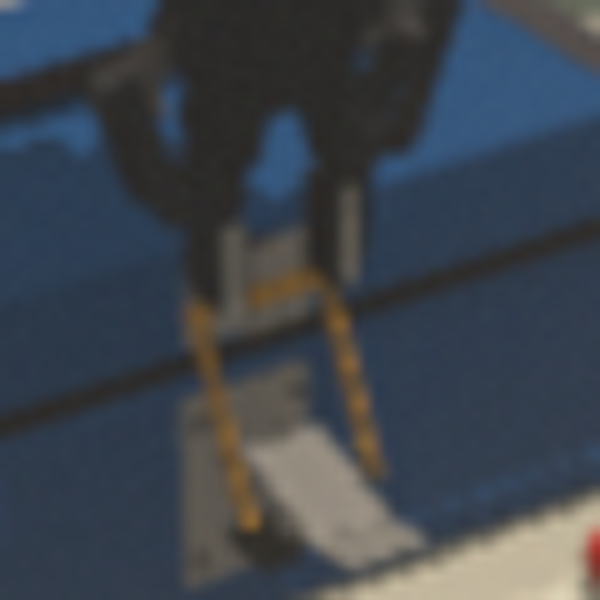

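The bar is down in the keeper at (285,290), its y unchanged, so it is still on the plate. Stiffness jumped to ~10 N/mm, so it's on the floor. Release and go for the lever.

Request:
apply_moves:
  steps:
    - [[0,0,-0.03],[0,0,0],0.42]
    - [[0,0,-0.15],[0,0,0],0.42]
    - [[0,0,-0.13],[0,0,0],0.42]
    - [[-0.19,0,0],[0,0,0],0.42]
    - [[-0.2,0,0],[0,0,0],0]
    - [[-0.2,0,0],[0,0,0],0]
    - [[0,0,0],[0,0.035,0],0]
    - [[0,0,0],[0,0.035,0],0]

```text
clock: 15.12
eef_pos: [0.5353, -0.0895, 0.2242]
tool_rot: [0.647, 0.754, 0.074, -0.084]
ft_force: [0.4, 0.5, 0.5]
grip_width: 0.0001
grasp_force: 0.0
```

```bash
python3 -c "
from h import *
plan([0,-.23,.14],45,8)
b,d=camera('side')
h=cv2.cvtColor(b,cv2.COLOR_RGB2HSV);B=tobox(cloud('side',d))
m=(h[...,0]>10)&(h[...,0]<24)&(h[...,1]>120)&(abs(B[...,0])<.03)&(B[...,1]<-.09)&(B[...,1]>-.2)&(B[...,2]>.05)&(B[...,2]<.2)
q=B[m];print(np.round(q[np.argsort(-q[:,2])][:10],3))
m=(h[...,1]<60)&(abs(B[...,0])<.013)&(B[...,1]<-.125)&(B[...,1]>-.2)&(B[...,2]>.04)&(B[...,2]<.12)
q=B[m];print(np.round(q[np.argsort(q[:,1])][::3],3))"
```

```text
t 15.12 tcp box [ 0.0014 -0.2333  0.2242] axes x/z [-0.001  0.975  0.222] [ 0.002  0.222 -0.975] F box [0.5 0.4 0.5] w 0.0001 j [-0.27  0.4   0.15  1.41  0.2   1.14]
[[-0.01, -0.001, 0.052], [0.0001, 0.0223, 0.0001]]
[[-0.013, -0.001, 0.051], [0.0001, 0.0223, 0.0001]]
[[-0.017, -0.001, 0.05], [0.0001, 0.0223, 0.0001]]
[[-0.02, -0.001, 0.049], [0.0001, 0.0223, 0.0001]]
[[-0.024, -0.001, 0.047], [0.0001, 0.0223, 0.0001]]
[[-0.027, -0.001, 0.045], [0.0001, 0.0223, 0.0001]]
[[-0.03, -0.001, 0.043], [0.0001, 0.0223, 0.0001]]
[[-0.033, -0.001, 0.041], [0.0001, 0.0223, 0.0001]]
step mm 10.536047591098459 deg 4.02022039762889
[[ 0.018 -0.117  0.154]
 [-0.013 -0.116  0.152]
 [-0.015 -0.114  0.152]
 [ 0.018 -0.111  0.152]
 [ 0.012 -0.115  0.152]
 [-0.006 -0.111  0.151]
 [-0.026 -0.113  0.151]
 [ 0.001 -0.107  0.151]
 [ 0.013 -0.107  0.151]
 [-0.016 -0.109  0.15 ]]
[[ 0.003 -0.189  0.088]
 [-0.007 -0.186  0.085]
 [-0.002 -0.184  0.082]
 [ 0.011 -0.177  0.082]
 [-0.004 -0.175  0.082]
 [ 0.005 -0.174  0.086]
 [ 0.01  -0.173  0.084]
 [-0.005 -0.171  0.088]
 [ 0.005 -0.168  0.083]
 [ 0.002 -0.166  0.083]
 [ 0.008 -0.163  0.087]
 [ 0.004 -0.163  0.088]
 [-0.001 -0.159  0.088]
 [-0.004 -0.157  0.084]
 [-0.003 -0.155  0.086]
 [-0.009 -0.152  0.087]
 [-0.008 -0.151  0.09 ]
 [-0.003 -0.149  0.087]
 [ 0.006 -0.147  0.091]
 [ 0.007 -0.146  0.095]
 [-0.004 -0.145  0.09 ]
 [ 0.004 -0.144  0.086]
 [-0.007 -0.143  0.082]
 [-0.006 -0.142  0.089]
 [-0.009 -0.14   0.089]
 [-0.    -0.139  0.089]
 [-0.012 -0.138  0.08 ]
 [-0.01  -0.135  0.095]
 [ 0.011 -0.134  0.09 ]
 [ 0.    -0.132  0.093]
 [ 0.005 -0.131  0.095]
 [-0.007 -0.131  0.095]
 [-0.011 -0.13   0.08 ]
 [-0.005 -0.127  0.096]]
```

Run:
```python
from h import *
a=np.mean([camera('side')[0].astype(float) for _ in range(6)],0)
b0=a.astype(np.uint8);np.save('avg.npy',a)
f,cx,cy,M,t,_=cal('side')
def zrow(x,y,v): # z on box line (x,y) seen at image row v, and col
    zs=np.linspace(.1,.2,1001);pr=np.array([proj('side',toworld([x,y,z])) for z in zs]);i=np.argmin(abs(pr[:,1]-v));return zs[i]
for nm,im in(('now',a),):
  for x in(-.016,-.008,0,.008,.016):
    zs=np.linspace(.125,.165,161);pr=np.array([proj('side',toworld([x,-.109,z])) for z in zs]).astype(np.float32)
    s=cv2.remap(im.astype(np.float32),pr[:,0][None],pr[:,1][None],cv2.INTER_LINEAR)[0]
    w=np.clip((s[:,0]-s[:,2])-25,0,None); zb=(w*zs).sum()/max(w.sum(),1e-6)
    zs2=np.linspace(.155,.19,141);pr=np.array([proj('side',toworld([x,-.099,z])) for z in zs2]).astype(np.float32)
    g=cv2.remap(im.astype(np.float32),pr[:,0][None],pr[:,1][None],cv2.INTER_LINEAR)[0][:,2]
    dg=np.gradient(cv2.GaussianBlur(g[:,None],(1,9),0)[:,0]);print(nm,x,'bar z',round(zb,4),'w',round(w.max(),1),'lid edge z',zs2[np.argmax(dg)],'grad',round(dg.max(),2))
```

```text
now -0.016 bar z 0.1428 w 68.6 lid edge z 0.16999999999999998 grad 1.36
now -0.008 bar z 0.1481 w 66.5 lid edge z 0.168 grad 1.55
now 0 bar z 0.1487 w 89.3 lid edge z 0.16925 grad 1.58
now 0.008 bar z 0.149 w 75.8 lid edge z 0.16775 grad 1.31
now 0.016 bar z 0.1484 w 66.9 lid edge z 0.16675 grad 1.05
```

Run:
```python
from h import *
a=np.load('avg.npy').astype(np.float32)
def ims():
    yield 'now',a
    for n,(r,c,s,S) in dict(c3=(160,260,80,600),c4=(165,270,60,600)).items():
        p=cv2.imread(f'pics/{n}.png')[:,:,::-1]; im=np.zeros_like(a); im[r:r+s,c:c+s]=cv2.resize(p,(s,s),interpolation=cv2.INTER_AREA); yield n,im
for nm,im in ims():
  o=[]
  for x in(-.006,-.003,0,.003,.006,.009):
    zs=np.linspace(.125,.168,173);pr=np.array([proj('side',toworld([x,-.109,z])) for z in zs]).astype(np.float32)
    s=cv2.remap(im,pr[:,0][None],pr[:,1][None],cv2.INTER_LINEAR)[0]
    w=np.clip((s[:,0]-s[:,2])-30,0,None);o.append((w*zs).sum()/max(w.sum(),1e-6))
  print(nm,np.round(o,4),np.mean(o))
```

```text
now [0.1484 0.1488 0.1487 0.1483 0.1487 0.1491] 0.1486741196445258Traceback (most recent call last):
  File "<stdin>", line 10, in <module>
  File "h.py", line 12, in proj
    f,cx,cy,M,t,_=cal(n); q=M@np.array(p)+t
                  ~~~^^^
  File "h.py", line 5, in cal
    c=get_calibration(n); f=200/np.tan(np.radians(c["fov_y"])/2)
ValueError: time passes only in moves, steps and waits
```

```bash
sed -i 's/^def cal(n):/import functools\n@functools.lru_cache(None)\ndef cal(n):/' h.py
python3 - <<'E'
from h import *
a=np.load('avg.npy').astype(np.float32)
def ims():
    yield 'now',a
    for n,(r,c,s,S) in dict(c3=(160,260,80,600),c4=(165,270,60,600)).items():
        p=cv2.imread(f'pics/{n}.png')[:,:,::-1]; im=np.zeros_like(a); im[r:r+s,c:c+s]=cv2.resize(p,(s,s),interpolation=cv2.INTER_AREA); yield n,im
for nm,im in ims():
  o=[]
  for x in(-.006,-.003,0,.003,.006,.009):
    zs=np.linspace(.125,.168,173);pr=np.array([proj('side',toworld([x,-.109,z])) for z in zs]).astype(np.float32)
    s=cv2.remap(im,pr[:,0][None],pr[:,1][None],cv2.INTER_LINEAR)[0]
    w=np.clip((s[:,0]-s[:,2])-30,0,None);o.append((w*zs).sum()/max(w.sum(),1e-6))
  print(nm,np.round(o,4),np.mean(o))
E
```

```text
now [0.1484 0.1488 0.1487 0.1483 0.1487 0.1491] 0.1486741196445258
c3 [0.1533 0.1533 0.1531 0.1532 0.1533 0.1533] 0.15325903757435413
c4 [0.     0.1491 0.1481 0.1478 0.1478 0.1479] 0.12346784352351929
```

Image shift from before to after pressing (4.6 mm) matches the felt travel with y unchanged, so the bar is on the plate behind the lip. Now the lever.

Request:
apply_moves:
  steps:
    - [[-0.01,-0.007,0.052],[0,0.0223,0],0]
    - [[-0.013,0,0.051],[0,0.0223,0],0]
    - [[-0.017,0,0.05],[0,0.0223,0],0]
    - [[-0.02,0,0.049],[0,0.0223,0],0]
    - [[-0.024,0,0.047],[0,0.0223,0],0]
    - [[-0.027,0,0.045],[0,0.0223,0],0]
    - [[-0.03,0,0.043],[0,0.0223,0],0]
    - [[-0.033,0,0.041],[0,0.0223,0],0]

```text
clock: 16.13
eef_pos: [0.5335, -0.085, 0.1396]
tool_rot: [0.601, 0.703, 0.248, -0.289]
ft_force: [-0.4, -0.5, 0.3]
grip_width: -0.0
grasp_force: 0.0
```

```bash
python3 -c "
from h import *
plan([0,-.196,.108],45,5)"
```

```text
t 16.13 tcp box [ 0.0003 -0.2286  0.1396] axes x/z [-0.005  0.71   0.704] [-0.002  0.704 -0.71 ] F box [-0.5 -0.4  0.3] w -0.0 j [-0.47  0.74  0.26  1.61  0.61  0.78]
[[0.001, -0.0, 0.045], [-0.0001, 0.0002, 0.0003]]
[[0.001, -0.0, 0.045], [-0.0001, 0.0002, 0.0003]]
[[0.001, -0.0, 0.045], [-0.0001, 0.0002, 0.0003]]
[[0.001, -0.0, 0.045], [-0.0001, 0.0002, 0.0003]]
[[0.001, -0.0, 0.045], [-0.0001, 0.0002, 0.0003]]
step mm 9.081755943918711 deg 0.0718898349945202
```

```bash
cat >> h.py <<'E'
def tcp(th,tilt=45,pen=0):
    T=np.radians(tilt); s=.051-.011*np.clip((th-.4)/.8,0,1)
    d=np.array([-np.sin(th),-np.cos(th)]);n=np.array([-np.cos(th),np.sin(th)]);t=np.array([np.sin(T),-np.cos(T)])
    c=np.array([-.123,.085])+s*d+(.010+.011*abs(np.sin(T-(np.pi/2-th)))-pen)*n-.017*t
    return c,n
def steps(ths,start=None):
    q,Rb,F=state(); n=tcp(ths[0])[1]; t=Rb.as_matrix()[1:,2]; x=Rb.as_matrix()[1:,0]
    p=q[1:]
    print("x off",q[0])
    for th in ths:
        c,n=tcp(th); dlt=c-p; p=c
        print(th,"tcp",np.round(c,4),"dx,dz",np.round([dlt@x/.2,dlt@t/.2],4),"Fn",round(F[1:]@n,1))
E
python3 -c "
from h import *
steps([1.6,1.4,1.3,1.2,1.1,1.0,.9,.8,.7,.6,.5,.4,.3,.2,.1,0])"
```

```text
t 16.13 tcp box [ 0.0003 -0.2286  0.1396] axes x/z [-0.005  0.71   0.704] [-0.002  0.704 -0.71 ] F box [-0.5 -0.4  0.3] w -0.0 j [-0.47  0.74  0.26  1.61  0.61  0.78]
x off 0.00034684939494869504
1.6 tcp [-0.1745  0.1162] dx,dz [0.1099 0.2737] Fn 0.3
1.4 tcp [-0.1772  0.1063] dx,dz [-0.0444  0.0253] Fn 0.4
1.3 tcp [-0.1777  0.1012] dx,dz [-0.0198  0.0166] Fn 0.4
1.2 tcp [-0.1775  0.096 ] dx,dz [-0.0178  0.019 ] Fn 0.5
1.1 tcp [-0.178   0.0902] dx,dz [-0.0219  0.0189] Fn 0.5
1.0 tcp [-0.1777  0.0843] dx,dz [-0.0196  0.022 ] Fn 0.5
0.9 tcp [-0.1766  0.0784] dx,dz [-0.0169  0.0247] Fn 0.5
0.8 tcp [-0.1747  0.0726] dx,dz [-0.0139  0.0271] Fn 0.5
0.7 tcp [-0.1736  0.0682] dx,dz [-0.0114  0.0197] Fn 0.5
0.6 tcp [-0.1722  0.064 ] dx,dz [-0.0099  0.0199] Fn 0.5
0.5 tcp [-0.1703  0.0597] dx,dz [-0.0082  0.0217] Fn 0.5
0.4 tcp [-0.1679  0.0556] dx,dz [-0.0063  0.0234] Fn 0.5
0.3 tcp [-0.1645  0.0528] dx,dz [0.0021 0.0217] Fn 0.5
0.2 tcp [-0.1609  0.0502] dx,dz [0.004  0.0218] Fn 0.4
0.1 tcp [-0.157  0.048] dx,dz [0.0059 0.0218] Fn 0.4
0 tcp [-0.1528  0.046 ] dx,dz [0.008  0.0217] Fn 0.4
```

Request:
apply_moves:
  steps:
    - [[0.03,0,0.07],[0,0,0],0]
    - [[0.03,0,0.07],[0,0,0],0]
    - [[0.03,0,0.07],[0,0,0],0]
    - [[0.02,0,0.06],[0,0,0],0]
    - [[-0.02,0,0.01],[0,0,0],0]
    - [[-0.02,0,0.01],[0,0,0],0]
    - [[0,0,0],[0,0,0],0]
    - [[0,0,0],[0,0,0],0]

```text
clock: 16.8
eef_pos: [0.5257, -0.0364, 0.108]
tool_rot: [0.602, 0.702, 0.248, -0.288]
ft_force: [-0.9, 0.1, -0.6]
grip_width: 0.0002
grasp_force: 0.0
```

```bash
python3 -c "
from h import *
steps([1.3,1.2,1.1])"
```

```text
t 16.8 tcp box [-0.     -0.1794  0.108 ] axes x/z [-0.002  0.711  0.703] [-0.001  0.703 -0.711] F box [-0.9  0.3 -0.6] w 0.0002 j [-0.4   0.71  0.12  1.46  0.64  0.86]
x off -4.142245580466414e-05
1.3 tcp [-0.1777  0.1012] dx,dz [-0.0177  0.0302] Fn -0.6
1.2 tcp [-0.1775  0.096 ] dx,dz [-0.0177  0.019 ] Fn -0.6
1.1 tcp [-0.178   0.0902] dx,dz [-0.0219  0.019 ] Fn -0.6
```

Request:
apply_moves:
  steps:
    - [[-0.006,0,0.008],[0,0,0],0]
    - [[-0.006,0,0.008],[0,0,0],0]
    - [[-0.005,0,0.007],[0,0,0],0]
    - [[-0.003,0,0.004],[0,0,0],0]
    - [[-0.003,0,0.004],[0,0,0],0]
    - [[-0.003,0,0.004],[0,0,0],0]
    - [[0,0,0],[0,0,0],0]
    - [[0,0,0],[0,0,0],0]

```text
clock: 17.47
eef_pos: [0.5254, -0.035, 0.0993]
tool_rot: [0.602, 0.702, 0.248, -0.289]
ft_force: [0.9, -1.5, 2.2]
grip_width: 0.0001
grasp_force: 0.8
```

```bash
python3 -c "
from h import *
steps([1.2,1.1])"
```

```text
t 17.47 tcp box [-0.0002 -0.178   0.0993] axes x/z [-0.002  0.711  0.703] [-0.001  0.703 -0.711] F box [ 0.7 -1.6  2.2] w 0.0001 j [-0.4   0.72  0.11  1.44  0.64  0.86]
x off -0.0002158191091274006
1.2 tcp [-0.1775  0.096 ] dx,dz [-0.0102  0.0135] Fn 2.6
1.1 tcp [-0.178   0.0902] dx,dz [-0.0219  0.019 ] Fn 2.6
```

Request:
apply_moves:
  steps:
    - [[-0.005,0,0.007],[0,0,0],0]
    - [[-0.005,0,0.007],[0,0,0],0]
    - [[-0.006,0,0.005],[0,0,0],0]
    - [[-0.006,0,0.005],[0,0,0],0]
    - [[-0.005,0,0.005],[0,0,0],0]
    - [[-0.005,0,0.005],[0,0,0],0]
    - [[0,0,0],[0,0,0],0]
    - [[0,0,0],[0,0,0],0]

```text
clock: 18.13
eef_pos: [0.5251, -0.0336, 0.0901]
tool_rot: [0.602, 0.702, 0.248, -0.289]
ft_force: [-0.0, 3.3, 4.1]
grip_width: -0.0002
grasp_force: 2.1
```

```bash
python3 -c "
from h import *
steps([1.1,1.0,.9])"
```

```text
t 18.13 tcp box [-0.0002 -0.1766  0.0901] axes x/z [-0.001  0.709  0.705] [-0.001  0.705 -0.709] F box [0.5 3.3 4.1] w -0.0002 j [-0.4   0.73  0.1   1.42  0.64  0.86]
x off -0.00023363538497206404
1.1 tcp [-0.178   0.0902] dx,dz [-0.0046 -0.005 ] Fn 2.2
1.0 tcp [-0.1777  0.0843] dx,dz [-0.0197  0.022 ] Fn 1.7
0.9 tcp [-0.1766  0.0784] dx,dz [-0.017   0.0247] Fn 1.2
```

Request:
apply_moves:
  steps:
    - [[-0.006,0,0.005],[0,0,0],0]
    - [[-0.005,0,0.006],[0,0,0],0]
    - [[-0.005,0,0.006],[0,0,0],0]
    - [[-0.005,0,0.006],[0,0,0],0]
    - [[-0.005,0,0.006],[0,0,0],0]
    - [[-0.004,0,0.006],[0,0,0],0]
    - [[-0.004,0,0.006],[0,0,0],0]
    - [[0,0,0],[0,0,0],0]

```text
clock: 18.8
eef_pos: [0.525, -0.0326, 0.0799]
tool_rot: [0.602, 0.702, 0.249, -0.289]
ft_force: [-0.4, 1.9, 6.2]
grip_width: -0.0
grasp_force: 2.7
```

```bash
python3 -c "
from h import *
steps([1.,.9,.8,.7])"
```

```text
t 18.8 tcp box [-0.0002 -0.1756  0.0799] axes x/z [-0.001  0.709  0.705] [-0.001  0.705 -0.709] F box [-0.1  1.9  6.2] w -0.0 j [-0.4   0.74  0.09  1.4   0.65  0.86]
x off -0.00017206499376894516
1.0 tcp [-0.1777  0.0843] dx,dz [ 0.0081 -0.0229] Fn 4.2
0.9 tcp [-0.1766  0.0784] dx,dz [-0.017   0.0247] Fn 3.7
0.8 tcp [-0.1747  0.0726] dx,dz [-0.0139  0.0271] Fn 3.2
0.7 tcp [-0.1736  0.0682] dx,dz [-0.0114  0.0196] Fn 2.6
```

Request:
apply_moves:
  steps:
    - [[-0.004,0,0.006],[0,0,0],0]
    - [[-0.004,0,0.006],[0,0,0],0]
    - [[-0.004,0,0.0065],[0,0,0],0]
    - [[-0.0035,0,0.0065],[0,0,0],0]
    - [[-0.0035,0,0.0065],[0,0,0],0]
    - [[-0.0035,0,0.0065],[0,0,0],0]
    - [[-0.003,0,0.006],[0,0,0],0]
    - [[0,0,0],[0,0,0],0]

```text
clock: 19.47
eef_pos: [0.5249, -0.0305, 0.07]
tool_rot: [0.602, 0.702, 0.248, -0.289]
ft_force: [-0.8, 0.5, 6.9]
grip_width: -0.0
grasp_force: 2.4
```

```bash
python3 -c "
from h import *
steps([.8,.7,.6,.5])"
```

```text
t 19.47 tcp box [-0.     -0.1735  0.07  ] axes x/z [-0.002  0.71   0.705] [-0.001  0.705 -0.71 ] F box [-0.7  0.6  6.9] w -0.0 j [-0.39  0.75  0.08  1.37  0.65  0.86]
x off -2.3285216138861642e-05
0.8 tcp [-0.1747  0.0726] dx,dz [ 0.0047 -0.0137] Fn 4.5
0.7 tcp [-0.1736  0.0682] dx,dz [-0.0114  0.0197] Fn 4.0
0.6 tcp [-0.1722  0.064 ] dx,dz [-0.0099  0.0199] Fn 3.4
0.5 tcp [-0.1703  0.0597] dx,dz [-0.0082  0.0217] Fn 2.8
```

Request:
apply_moves:
  steps:
    - [[-0.003,0,0.006],[0,0,0],0]
    - [[-0.003,0,0.006],[0,0,0],0]
    - [[-0.0025,0,0.006],[0,0,0],0]
    - [[-0.0025,0,0.006],[0,0,0],0]
    - [[-0.0025,0,0.006],[0,0,0],0]
    - [[-0.002,0,0.006],[0,0,0],0]
    - [[-0.002,0,0.006],[0,0,0],0]
    - [[-0.002,0,0.006],[0,0,0],0]

```text
clock: 20.13
eef_pos: [0.5244, -0.027, 0.0604]
tool_rot: [0.602, 0.702, 0.248, -0.289]
ft_force: [-0.5, 0.5, 5.7]
grip_width: -0.0002
grasp_force: 2.5
```

```bash
python3 -c "
from h import *
steps([.5,.4,.3,.2])"
```

```text
t 20.13 tcp box [ 1.00e-04 -1.70e-01  6.04e-02] axes x/z [-0.002  0.71   0.704] [-0.     0.704 -0.71 ] F box [-0.4  0.6  5.7] w -0.0002 j [-0.39  0.76  0.06  1.35  0.65  0.87]
x off 7.695558532725896e-05
0.5 tcp [-0.1703  0.0597] dx,dz [-0.0033  0.0011] Fn 2.2
0.4 tcp [-0.1679  0.0556] dx,dz [-0.0062  0.0234] Fn 1.7
0.3 tcp [-0.1645  0.0528] dx,dz [0.0021 0.0217] Fn 1.1
0.2 tcp [-0.1609  0.0502] dx,dz [0.004  0.0218] Fn 0.6
```

```bash
cat >> h.py <<'E'
def tcp(th,tilt=60,pen=0,s=.045):
    T=np.radians(tilt)
    d=np.array([-np.sin(th),-np.cos(th)]);n=np.array([-np.cos(th),np.sin(th)]);t=np.array([np.sin(T),-np.cos(T)])
    c=np.array([-.123,.085])+s*d+(.010+.011*abs(np.sin(T-(np.pi/2-th)))-pen)*n-.017*t
    return c,n
E
python3 -c "
from h import *
for th in (.7,.6,.5,.4): print(th,tcp(th)[0])
q=tcp(.7)[0]; plan([0,*q],60,6)"
```

```text
0.7 [-0.17583707  0.06676785]
0.6 [-0.17207765  0.06248039]
0.5 [-0.16830019  0.05892748]
0.4 [-0.16570594  0.05647454]
t 20.13 tcp box [ 1.00e-04 -1.70e-01  6.04e-02] axes x/z [-0.002  0.71   0.704] [-0.     0.704 -0.71 ] F box [-0.4  0.6  5.7] w -0.0002 j [-0.39  0.76  0.06  1.35  0.65  0.87]
[[0.0, -0.0, -0.007], [-0.0, 0.0141, 0.0001]]
[[0.001, -0.0, -0.007], [-0.0, 0.0141, 0.0001]]
[[0.001, -0.0, -0.007], [-0.0, 0.0141, 0.0001]]
[[0.001, -0.0, -0.007], [-0.0, 0.0141, 0.0001]]
[[0.002, -0.0, -0.007], [-0.0, 0.0141, 0.0001]]
[[0.002, -0.0, -0.007], [-0.0, 0.0141, 0.0001]]
step mm 1.4452516308387118 deg 2.543732062321227
```

Request:
apply_moves:
  steps:
    - [[0,0,-0.03],[0,0,0],0]
    - [[0,0,-0.03],[0,0,0],0]
    - [[0,0,0],[0,0.0208,0],0]
    - [[0,0,0],[0,0.0208,0],0]
    - [[0,0,0],[0,0.0208,0],0]
    - [[0,0,0],[0,0.0208,0],0]
    - [[0,0,0],[0,0,0],0]
    - [[0,0,0],[0,0,0],0]

```text
clock: 20.8
eef_pos: [0.525, -0.0363, 0.0667]
tool_rot: [0.566, 0.658, 0.323, -0.378]
ft_force: [0.1, -0.2, 0.1]
grip_width: 0.0002
grasp_force: 0.0
```

```bash
python3 -c "
from h import *
steps([.7,.6,.5,.4,.3,.2,.1,0])
b,d=camera('side')
cv2.imwrite('pics/c5.png',cv2.resize(b[165:235,250:340],(800,622),interpolation=2)[:600,:,::-1])"
```

```text
t 20.8 tcp box [-0.0008 -0.1792  0.0667] axes x/z [0.002 0.505 0.863] [-0.002  0.863 -0.505] F box [ 0.1 -0.3  0.1] w 0.0002 j [-0.46  0.94  0.23  1.64  0.78  0.62]
x off -0.0008040906540551923
0.7 tcp [-0.1758  0.0668] dx,dz [0.0087 0.0145] Fn 0.2
0.6 tcp [-0.1721  0.0625] dx,dz [-0.009  0.027] Fn 0.2
0.5 tcp [-0.1683  0.0589] dx,dz [-0.0058  0.0253] Fn 0.2
0.4 tcp [-0.1657  0.0565] dx,dz [-0.004   0.0174] Fn 0.3
0.3 tcp [-0.1629  0.0542] dx,dz [-0.0028  0.0179] Fn 0.3
0.2 tcp [-0.1599  0.0521] dx,dz [-0.0015  0.0183] Fn 0.3
0.1 tcp [-0.1567  0.0502] dx,dz [-0.0001  0.0187] Fn 0.3
0 tcp [-0.1532  0.0485] dx,dz [0.0015 0.0191] Fn 0.3
```

View pics/c5.png

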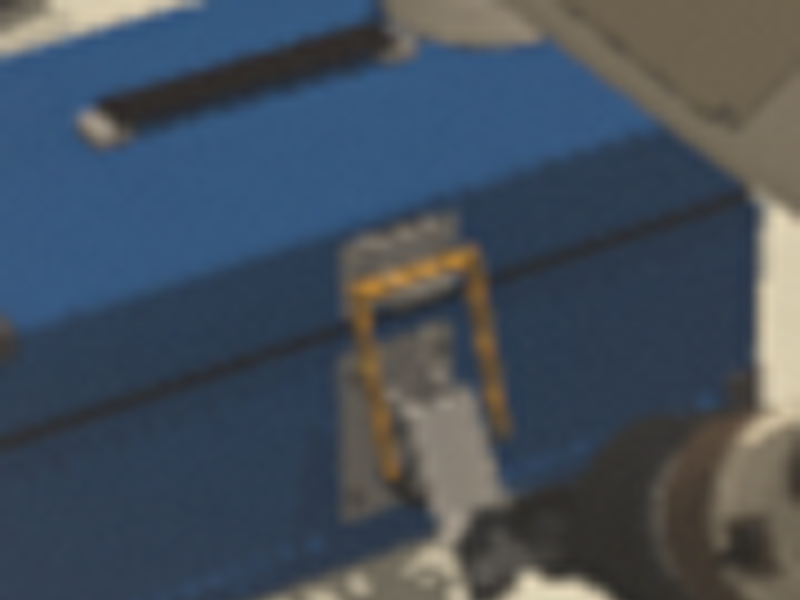

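The bail bar is hooked over the keeper at (415,275), the lid gap has closed visibly, and the finger tip is by the lever at (470,540). Continuing.

Request:
apply_moves:
  steps:
    - [[0.008,0.004,0.014],[0,0,0],0]
    - [[-0.005,0,0.014],[0,0,0],0]
    - [[-0.004,0,0.013],[0,0,0],0]
    - [[-0.003,0,0.012],[0,0,0],0]
    - [[-0.003,0,0.01],[0,0,0],0]
    - [[-0.002,0,0.009],[0,0,0],0]
    - [[-0.002,0,0.009],[0,0,0],0]
    - [[0,0,0],[0,0,0],0]

```text
clock: 21.52
eef_pos: [0.5243, -0.0223, 0.0591]
tool_rot: [0.565, 0.658, 0.324, -0.378]
ft_force: [-0.9, -0.6, 3.4]
grip_width: 0.0
grasp_force: 1.7
```

```bash
python3 -c "
from h import *
steps([.4,.3,.2,.1,0])"
```

```text
t 21.52 tcp box [ 0.0006 -0.1653  0.0591] axes x/z [-0.001  0.504  0.864] [-0.001  0.864 -0.504] F box [-1.  -0.5  3.4] w 0.0 j [-0.44  0.94  0.2   1.6   0.8   0.64]
x off 0.0006282222831647567
0.4 tcp [-0.1657  0.0565] dx,dz [-0.0125  0.0047] Fn 1.8
0.3 tcp [-0.1629  0.0542] dx,dz [-0.0028  0.0179] Fn 1.5
0.2 tcp [-0.1599  0.0521] dx,dz [-0.0015  0.0183] Fn 1.1
0.1 tcp [-0.1567  0.0502] dx,dz [-0.0001  0.0187] Fn 0.8
0 tcp [-0.1532  0.0485] dx,dz [0.0014 0.0191] Fn 0.5
```

Request:
apply_moves:
  steps:
    - [[0,0,0.009],[0,0,0],0]
    - [[0,0,0.009],[0,0,0],0]
    - [[0,0,0.009],[0,0,0],0]
    - [[0,0,0.009],[0,0,0],0]
    - [[0,0,0.008],[0,0,0],0]
    - [[0,0,0.008],[0,0,0],0]
    - [[0,0,0],[0,0,0],0]
    - [[0,0,0],[0,0,0],0]

```text
clock: 22.18
eef_pos: [0.5229, -0.0139, 0.0527]
tool_rot: [0.565, 0.659, 0.324, -0.377]
ft_force: [1.1, -1.5, 1.9]
grip_width: 0.0
grasp_force: 0.9
```

```bash
python3 -c "
from h import *
steps([.2,.1,0])"
```

```text
t 22.18 tcp box [ 0.0005 -0.1568  0.0527] axes x/z [-0.001  0.505  0.863] [-0.002  0.863 -0.505] F box [ 0.9 -1.7  1.9] w 0.0 j [-0.43  0.93  0.18  1.57  0.8   0.65]
x off 0.0005197326715201921
0.2 tcp [-0.1599  0.0521] dx,dz [-0.0105 -0.012 ] Fn 2.0
0.1 tcp [-0.1567  0.0502] dx,dz [-0.0001  0.0187] Fn 1.9
0 tcp [-0.1532  0.0485] dx,dz [0.0015 0.0191] Fn 1.7
```

Request:
apply_moves:
  steps:
    - [[0,0,0.004],[0,0,0],0]
    - [[0,0,0.004],[0,0,0],0]
    - [[0.001,0,0.003],[0,0,0],0]
    - [[0.001,0,0.003],[0,0,0],0]
    - [[0.001,0,0.003],[0,0,0],0]
    - [[0,0,0],[0,0,0],0]
    - [[0,0,0],[0,0,0],0]
    - [[0,0,0],[0,0,0],0]

```text
clock: 22.85
eef_pos: [0.5223, -0.0107, 0.0515]
tool_rot: [0.565, 0.659, 0.324, -0.378]
ft_force: [1.9, -3.3, -0.9]
grip_width: 0.0001
grasp_force: 1.6
```

```bash
python3 -c "
from h import *
steps([.1,0])"
```

```text
t 22.85 tcp box [ 0.0005 -0.1535  0.0515] axes x/z [-0.001  0.505  0.863] [-0.002  0.863 -0.505] F box [ 1.4 -3.6 -0.9] w 0.0001 j [-0.43  0.93  0.17  1.56  0.81  0.66]
x off 0.00045645311227688473
0.1 tcp [-0.1567  0.0502] dx,dz [-0.0138 -0.01  ] Fn 3.5
0 tcp [-0.1532  0.0485] dx,dz [0.0015 0.0191] Fn 3.6
```

Now contact is on the face at 3.6 N. I'll push straight in (+y) gently.

Request:
apply_moves:
  steps:
    - [[0.0015,0,0.0025],[0,0,0],0]
    - [[0.0015,0,0.0025],[0,0,0],0]
    - [[0.0015,0,0.0025],[0,0,0],0]
    - [[0.0015,0,0.0025],[0,0,0],0]
    - [[0,0,0],[0,0,0],0]
    - [[0,0,0],[0,0,0],0]
    - [[0,0,0],[0,0,0],0]
    - [[0,0,0],[0,0,0],0]

```text
clock: 23.52
eef_pos: [0.5217, -0.0082, 0.0519]
tool_rot: [0.565, 0.658, 0.324, -0.378]
ft_force: [0.9, -2.4, -1.7]
grip_width: 0.0001
grasp_force: 1.5
```

```bash
python3 -c "
from h import *
steps([.1,0])"
```

```text
t 23.52 tcp box [ 0.0002 -0.151   0.0519] axes x/z [-0.001  0.505  0.863] [-0.002  0.863 -0.505] F box [ 0.5 -2.5 -1.7] w 0.0001 j [-0.42  0.93  0.16  1.56  0.81  0.66]
x off 0.00016089138483827217
0.1 tcp [-0.1567  0.0502] dx,dz [-0.0217 -0.0204] Fn 2.3
0 tcp [-0.1532  0.0485] dx,dz [0.0015 0.0191] Fn 2.5
```

Request:
apply_moves:
  steps:
    - [[0.001,0,0.003],[0,0,0],0]
    - [[0.001,0,0.003],[0,0,0],0]
    - [[0.001,0,0.003],[0,0,0],0]
    - [[0,0,0],[0,0,0],0]
    - [[0,0,0],[0,0,0],0]
    - [[0,0,0],[0,0,0],0]
    - [[0,0,0],[0,0,0],0]
    - [[0,0,0],[0,0,0],0]

```text
clock: 24.18
eef_pos: [0.5215, -0.0069, 0.0515]
tool_rot: [0.565, 0.659, 0.324, -0.378]
ft_force: [-0.4, -6.0, -1.6]
grip_width: 0.0001
grasp_force: 2.9
```

```bash
python3 -c "
from h import *
steps([.1,0])"
```

```text
t 24.18 tcp box [ 0.0002 -0.1497  0.0515] axes x/z [-0.001  0.505  0.863] [-0.002  0.863 -0.505] F box [-1.3 -5.9 -1.6] w 0.0001 j [-0.42  0.93  0.16  1.55  0.81  0.66]
x off 0.00022583399190594447
0.1 tcp [-0.1567  0.0502] dx,dz [-0.0234 -0.0267] Fn 5.7
0 tcp [-0.1532  0.0485] dx,dz [0.0015 0.0191] Fn 5.9
```

Force is rising: that's the stop. Press on in small increments.

Request:
apply_moves:
  steps:
    - [[0.001,0,0.003],[0,0,0],0]
    - [[0.001,0,0.003],[0,0,0],0]
    - [[0,0,0],[0,0,0],0]
    - [[0,0,0],[0,0,0],0]
    - [[0,0,0],[0,0,0],0]
    - [[0,0,0],[0,0,0],0]
    - [[0,0,0],[0,0,0],0]
    - [[0,0,0],[0,0,0],0]

```text
clock: 24.85
eef_pos: [0.5216, -0.0068, 0.0515]
tool_rot: [0.565, 0.659, 0.324, -0.377]
ft_force: [-0.2, -11.2, 0.9]
grip_width: 0.0002
grasp_force: 5.2
```

```bash
python3 -c "
from h import *
steps([.1,0])"
```

```text
t 24.85 tcp box [ 0.0003 -0.1495  0.0515] axes x/z [-0.001  0.507  0.862] [-0.001  0.862 -0.507] F box [ -1.9 -11.1   0.9] w 0.0002 j [-0.42  0.93  0.16  1.55  0.81  0.66]
x off 0.00027121359501884254
0.1 tcp [-0.1567  0.0502] dx,dz [-0.0236 -0.0275] Fn 11.1
0 tcp [-0.1532  0.0485] dx,dz [0.0015 0.0191] Fn 11.1
```

Request:
apply_moves:
  steps:
    - [[0.001,0,0.003],[0,0,0],0]
    - [[0,0,0.001],[0,0,0],0]
    - [[0,0,0],[0,0,0],0]
    - [[0,0,0],[0,0,0],0]
    - [[0,0,0],[0,0,0],0]
    - [[0,0,0],[0,0,0],0]
    - [[0,0,0],[0,0,0],0]
    - [[0,0,0],[0,0,0],0]

```text
clock: 25.52
eef_pos: [0.5216, -0.0066, 0.0514]
tool_rot: [0.565, 0.659, 0.324, -0.376]
ft_force: [-0.1, -14.6, 1.7]
grip_width: -0.0
grasp_force: 6.8
```

```bash
python3 -c "
from h import *
steps([.1,0])"
```

```text
t 25.52 tcp box [ 0.0003 -0.1494  0.0514] axes x/z [-0.001  0.507  0.862] [-0.     0.862 -0.507] F box [ -2.3 -14.4   1.7] w -0.0 j [-0.42  0.93  0.16  1.55  0.81  0.67]
x off 0.00030971998027286285
0.1 tcp [-0.1567  0.0502] dx,dz [-0.0238 -0.0281] Fn 14.5
0 tcp [-0.1532  0.0485] dx,dz [0.0015 0.0191] Fn 14.4
```

On the solid stop. Retract along the tool axis and look.

Request:
apply_moves:
  steps:
    - [[0,0,-0.02],[0,0,0],0]
    - [[0,0,-0.08],[0,0,0],0]
    - [[0,0,-0.15],[0,0,0],0]
    - [[0,0,-0.15],[0,0,0],0]
    - [[0.1,0,-0.1],[0,0,0],0]
    - [[0.1,0,-0.1],[0,0,0],0]
    - [[0,0,0],[0,0,0],0]
    - [[0,0,0],[0,0,0],0]

```text
clock: 26.18
eef_pos: [0.5348, -0.087, 0.1479]
tool_rot: [0.565, 0.659, 0.325, -0.377]
ft_force: [0.0, -0.1, -0.2]
grip_width: 0.0
grasp_force: 0.0
```

```bash
python3 -c "
from h import *
state()
b,d=camera('side')
cv2.imwrite('pics/c6.png',cv2.resize(b[140:260,220:380],(800,600),interpolation=2)[:,:,::-1])"
```

```text
t 26.18 tcp box [ 0.0013 -0.2308  0.1479] axes x/z [-0.003  0.506  0.863] [ 0.     0.863 -0.506] F box [ 0.  -0.1 -0.2] w 0.0 j [-0.53  0.91  0.4   1.88  0.74  0.56]
```

View pics/c6.png

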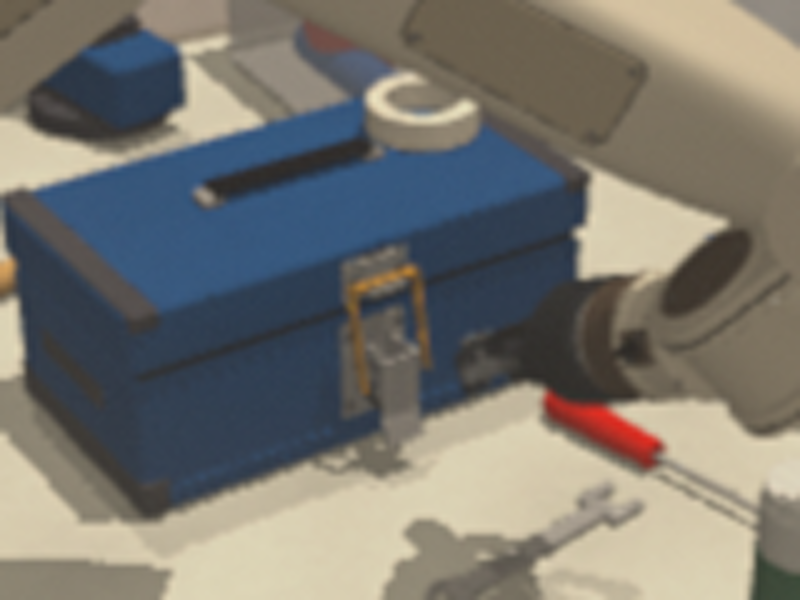

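The lever hangs plumb at (395,390), the bail is hooked at (390,285), the lid is drawn down, and the tools are untouched. Handing in.

```bash
python3 -c "
from h import *
print(bot.job_done())"
```

```text
the job is handed in; nothing more can be done
None
```

The bail is hooked behind the keeper's lip, the lever is home on its stop with the lid drawn down, the tools and other things were left as they lay, the highest force I read was about 19 N while seating the bar, and I handed the job in at about 26 s.

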